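# Start the next pipe layer on spacers and confirm it at the limit switch

### The job

Start the next layer on the pipe rack: lay both notched wooden spacers, notches up, straight across the bottom layer of pipes at the yellow marks (one at each pair), and set the loose pipe down into their notches, centred and in line with the pipes below. Only once the pipe lies there, confirm the layer by hand at the roller-lever limit switch: push the lever over until it clicks, about 35 degrees from its rest, without forcing it against its stop, then let it spring right back. Leave everything else on the board where it stands.

Things in the scene. Friction and masses are not known exactly. Their poses are not given: they have to be found in the camera images.
- board: fixed plywood job board on wooden legs, laid over the cluttered bench; all the work and all listed things are on its top, which is 200 above the bench top (world z = 0.200) and 360 (x) x 820 (y). A yellow tape measure near its right end (62 high) and a red screwdriver along its left edge (29 high) are fixed to it. Origin: on the bench under its centre; z up
- rack: fixed pipe rack: plywood plate 180 (x) x 152 (y) x 10 high, two blue side rails 38 high at y = +-71, three white pipes lying on it (diameter 43, 160 long, at y = -44, 0, +44), their tops 53 above the plate's underside. Origin: centre of the underside; x along the pipes, y across, z up. Yellow bands on both rails at x = +-45 show where the spacers cross
- mark0 (a point): point on top of the middle bottom pipe midway between one pair of yellow bands (rack x = +45): where the centre of a spacer's underside belongs (either spacer); axes as the rack
- mark1 (a point): the same for the other pair of yellow bands (rack x = -45)
- rack_next (a point): where the centre of the loose pipe belongs: above the rack's middle, 94 above the rack's underside (41 above the tops of the bottom pipes); axes as the rack
- spacer_a: loose pale wooden spacer with red ends, 150 long (x) x 24 wide (y) x 26 high, 80 g; in its upper side at mid-length a notch 30 long (x), 8 deep, over the full width, so the wood is 18 high there. Origin: centre of the underside; z up, to the notched side. Starts lying notch up
- spacer_b: a second spacer, just like spacer_a
- pipe: loose white plastic pipe, 160 long (x), outside diameter 43, about 0.11 kg, starts lying on the board. Origin on its surface (underneath as it starts, it turns with the pipe); x along the pipe
- pipe_mid (a point): centre of the loose pipe, on its axis. Lying in both spacers' notches it is 41 above the spacers' undersides
- switch: fixed grey limit switch: steel foot 85 x 70 x 8, body 40 (x) x 36 (y), dark head with its top at 89; the lever's shaft lies along y at z = 72, on the body's -y side. Origin: on the board under the switch; z up; its x is the way the lever is to be pushed. It is in one of two places (the carton in the other)
- roller (a point): centre of the red roller (radius 11, 15 wide along switch y) at the lever's end, 72 from the shaft's axis, about 142 above the board at rest; it lies 38 to the -y side of the switch's origin and moves with the lever; axes turn with the lever
- lever (a joint): angle of the roller lever (rad): 0 at rest, where it leans 0.25 rad from upright towards switch -x; grows as the roller is pushed towards switch +x; it clicks at 0.6; hard stop at 1.1. A spring returns it: about 2 N at the roller to start, 4 N at the click, 6 N at the stop
- carton: loose bystander, not to be moved: white cardboard carton, 61 x 110 (its y) x 53 high mm; origin at the centre of its underside
- spray_can: loose bystander, not to be moved: standing aerosol can with green cap, diameter 52, 171 high mm; origin at the centre of its underside
- cement_tin: loose bystander, not to be moved: yellow tin with orange cap, diameter 66, 108 high mm; origin at the centre of its underside
- elbow: loose bystander, not to be moved: white plastic pipe elbow lying flat, 82 x 82 x 45 high mm; origin at the centre of its underside
- coupling: loose bystander, not to be moved: tan pipe coupling standing on end, diameter 51, 44 high mm; origin at the centre of its underside

How it is judged:
By the outcome, as a careful person would: the job done as asked, in the order asked, and still so for the second after the job is handed in, with the robot touching nothing.
It also fails if it takes over 72 s, if anything falls off the work surface, if the arm or the gripper's body presses on something with over 40 N, if the wrist force passes 120 N, or if a joint passes its speed limit or range.

### The arm

A 6-joint arm with a two-finger parallel gripper is mounted at the origin on a cart in front of the work surface, level with it; the furniture and walls round the work are solid. World frame = base frame: x ahead of the robot, y to its left, z up, the work surface at z = 0. Lengths are in mm, angles in rad, forces in N, time in s.
With the tool pointing down it reaches from about 300 to 775 mm from the base axis. Payload 14.6 kg.
Tool frame: the origin (TCP) lies midway between the tips of the shut fingers; the grasp point (between the pads) lies 19 mm behind it; z points along the fingers, y is the line along which they close (so a half turn about z gives the same grasp; the last joint's range is limited). The gripper opens to 94 mm and grips with 3 to 60 N. Pads are 16 mm wide; open, the fingers measure 119 mm over their backs; the gripper's body (75 mm by 177 mm) begins 78 mm behind the grasp point.
Start: joints at [1.184, 0.3, 1.521, -0, 1.321, -0.067], TCP at [172.904, 522.105, 205.446] pointing down, gripper open.
Joint ranges: [-3.03, 3.03], [-0.79, 2.21], [0.23, 2.52], [-1.04, 4.18], [0, 3.07], [-2.55, 2.55]. Speed limits (rad/s): [2.22, 2.22, 2.57, 3.14, 3.14, 3.14].

### API

Orientations are given as [roll, pitch, yaw] about the fixed x, y, z axes, in that order (R = Rz(yaw) Ry(pitch) Rx(roll)).
In Python, from cell import manip gives the robot as it stands.
- The arm moves only by the shell command python3 -m creep 'ROWS' [OPENING] [FORCE]. ROWS is text: rows parted by semicolons, each of 6 numbers parted by spaces: the shift along the tool's x, y, z normalised to -1 to 1, where 1 is 4 cm, then the turn, a rotation vector about the tool's x, y, z normalised to -1 to 1, where 1 is pi rad. In form: dx dy dz ax ay az; .... A call has 1 to 20 rows; each row shifts and turns the commanded pose from where the row before left it, along the tool's axes as they then stand; what a row does not reach is not made up. A row lasts 1/8 s, in which the tool goes at most 62.5 mm and 10.7 degrees, less where a joint would pass 70% of its speed; a pose out of reach is approached as far as the arm can. A call with a number of a shift or a turn outside -1 to 1 is refused whole. A call with a gripper value outside its range is refused whole. OPENING is the closure, from 0 (fully open) to 1 (shut), set as the call begins (- or left out, the last holds). The fingers move at their own pace and stop on an object; FORCE is the grip in N (left out, the last holds). Time passes only in rows, so rows that do not move let the fingers close. It gives the time, the measured TCP pose, the force, the opening and the grip force at its end, in the units of the state.
- manip.read_state(): the state, without advancing time (a new reading comes with each control period).
- manip.camera(name): name is "scene" or "top" or "wrist"; returns a dict with "color" (480x640x3 uint8, red, green, blue), "range_z" (480x640 float32, mm along the optical axis (not along the pixel's ray), 0 where there is no reading), "camera_matrix" (3x3 intrinsics, pixels), "T" (4x4, takes a point from camera to world coordinates). Camera axes: x right, y down, z forward; pixel columns grow to the right and rows downward; lengths in mm; the calibration is good to about 2 mm. A picture is of the moment at which its call begins.
- manip.sign_off(): hands the job in; it is judged then, once.
The state is a dict: "clock": time; "joints": joint angles; "qd": joint speeds; "effort": joint torques, N m; "eef_pos": TCP position; "eef_rot": TCP orientation; "wrist_force": force on the tool from outside, world axes, zero at the start; "moment": the same for the moment, N m; "finger_gap": finger opening in mm; "finger_force": force on a finger pad.
Only numpy, scipy, OpenCV 4.12 (cv2) and the standard library are available. Lean on these libraries where they do the work, as an engineer would, in place of code of your own. Each camera call takes 0.05 s, during which the arm holds its last target. There are 200 camera calls.

## Working session

There is one attempt and no reset: what is moved stays moved. The work goes in short steps, Python scripts to look and compute and a shell command to move; the robot and the scene stay as the last step left them, time stands still between calls to the robot, and variables do not carry over. Pictures are saved under pics/ and viewed, at most 10 in all, crops included, and the job is handed in when it is done.

```bash
mkdir -p pics; ls
python3 - <<'E'
from cell import manip
import cv2,numpy as np
s=manip.read_state();print(s)
for n in("top","scene"):
    c=manip.camera(n);cv2.imwrite(f"pics/{n}0.png",c["color"][:,:,::-1]);np.savez(f"{n}0.npz",**c);print(n,c["T"].round(3).tolist(),c["camera_matrix"].tolist())
E
```

```text
pics
{'clock': 0.0, 'joints': array([ 1.18439461e+00,  3.00443885e-01,  1.52158509e+00,  3.09927897e-05,
        1.32070686e+00, -6.65886608e-02]), 'qd': array([-0.00121167, -0.00043061, -0.00084438, -0.00037032, -0.0008601 ,
       -0.00112713]), 'effort': array([ 1.37691859e-03, -5.31815851e+01, -3.52737737e+01,  7.08990684e-02,
        2.44575430e-02, -1.11275856e-04]), 'eef_pos': array([172.80277573, 521.86873209, 204.89956676]), 'eef_rot': array([-3.14045401e+00, -1.06019620e-04,  2.82177185e+00]), 'wrist_force': array([-0.78637132, -0.64222903,  0.30561649]), 'moment': array([-0.03567994,  0.00519153,  0.03520436]), 'finger_force': 0.0, 'finger_gap': 93.67788090544177}
top [[-0.14, -0.895, 0.424, 19.762], [-0.99, 0.129, -0.054, 37.11], [-0.007, -0.428, -0.904, 1201.795], [0.0, 0.0, 0.0, 1.0]] [[547.9551948990807, 0.0, 319.1104438675521], [0.0, 547.9551948990807, 236.5853553459243], [0.0, 0.0, 1.0]]
scene [[0.559, -0.486, 0.672, -428.316], [-0.829, -0.324, 0.455, -621.74], [-0.003, -0.811, -0.584, 992.555], [0.0, 0.0, 0.0, 1.0]] [[580.143164762203, 0.0, 313.4065547093504], [0.0, 580.143164762203, 241.49933366665198], [0.0, 0.0, 1.0]]
```

View pics/top0.png

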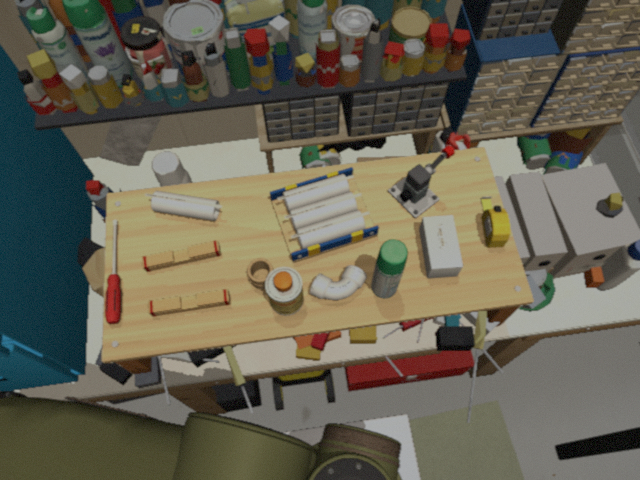

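View pics/scene0.png

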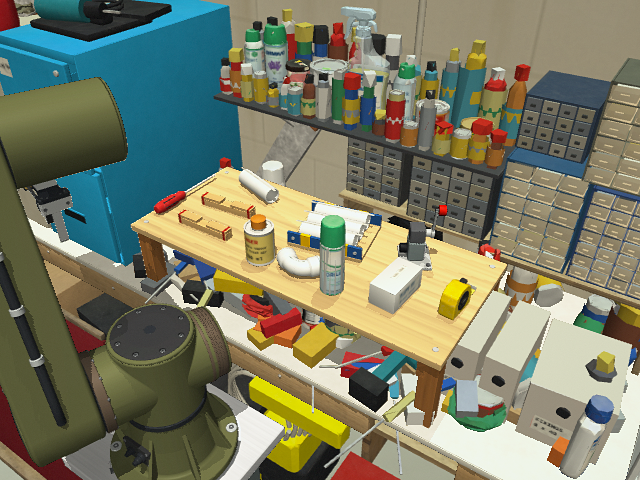

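The top view shows the pipe around px (185,206), spacers from (145,263) to (219,249) and from (152,309) to (229,297), the rack centre near (323,212), and the switch at (415,190) with its red roller at (449,148). I'll turn these into positions with the depth data.

```bash
cat > h.py <<'E'
import numpy as np,cv2
def cloud(c):
    d=np.asarray(c["range_z"],float);K=c["camera_matrix"];v,u=np.mgrid[:480,:640]
    P=np.stack([(u-K[0,2])/K[0,0]*d,(v-K[1,2])/K[1,1]*d,d],-1)
    W=P@c["T"][:3,:3].T+c["T"][:3,3];W[d<=0]=np.nan
    return W
def rect(W,m):
    "min-area rect of masked xy: centre,size,angle of long axis"
    p=W[m][:,:2].astype(np.float32);(c,s,a)=cv2.minAreaRect(p);b=cv2.boxPoints((c,s,a))
    e=[b[1]-b[0],b[2]-b[1]];l=e[np.argmax([np.hypot(*x) for x in e])]
    return np.round(c,1),np.round(sorted(s),1),round(float(np.arctan2(l[1],l[0])%np.pi),4),len(p)
E
python3 - <<'E'
import numpy as np;from h import *
for n in("top","scene"):
    c=np.load(n+"0.npz");W=cloud(c);col=c["color"].astype(int);z=W[...,2]
    if n=="top":
        for u,v in[(130,220),(240,200),(340,320),(185,206),(323,212),(449,148),(180,255),(190,303),(106,190),(478,155),(530,300),(105,345)]:print((u,v),W[v,u].round(1))
    T=W
    hsv=cv2.cvtColor(c["color"],cv2.COLOR_RGB2HSV)
    b=(hsv[...,0]>100)&(hsv[...,0]<125)&(hsv[...,1]>120)&(W[...,0]>300)&(W[...,0]<800)&(abs(W[...,1])<300)&(z>0)&(z<260)
    nn,lab,st,ce=cv2.connectedComponentsWithStats(b.astype(np.uint8))
    for i in range(1,nn):
        if st[i,4]>60:print(n,"blue",ce[i].round(),st[i,4],np.nanmin(z[lab==i]).round(),np.nanmax(z[lab==i]).round(),rect(W,lab==i))
    r=((hsv[...,0]<6)|(hsv[...,0]>174))&(hsv[...,1]>150)&(W[...,0]>200)&(W[...,0]<800)&(abs(W[...,1])<450)&(z>-20)
    nn,lab,st,ce=cv2.connectedComponentsWithStats(r.astype(np.uint8))
    for i in range(1,nn):
        if st[i,4]>12:print(n,"red",ce[i].round(),st[i,4],np.nanmean(W[lab==i],0).round(1),np.nanmax(z[lab==i]).round())
E
```

```text
(130, 220) [583.5 357.3 199.7]
(240, 200) [596.  128.9 203. ]
(340, 320) [311.6 -37.1 202.2]
(185, 206) [575.3 235.  242.6]
(323, 212) [518.7 -34.7 249.8]
(449, 148) [ 563.5 -276.9  353.4]
(180, 255) [481.5 253.8 217.6]
(190, 303) [380.3 238.6 216.3]
(106, 190) [681.9 419.1 169.9]
(478, 155) [ 636.4 -392.6  197.6]
(530, 300) [ 300.  -403.6  198.7]
(105, 345) [327.1 401.7 199.3]
top blue [277. 193.] 71 216.0 243.0 (array([585. ,  50.1]), array([ 6.6, 26.1]), 1.8053, 71)
top blue [370. 231.] 64 217.0 242.0 (array([ 473.2, -122.3]), array([ 5.5, 28.8]), 1.7898, 64)
top blue [335. 242.] 203 215.0 242.0 (array([460.1, -50.4]), array([ 8.1, 60.6]), 1.7829, 203)
top blue [300. 253.] 79 215.0 241.0 (array([445.4,  22.3]), array([ 7.3, 29.3]), 1.8365, 79)
top red [447.  36.] 756 [ 726.9 -289.   465.5] 477.0
top red [256.  41.] 529 [721.9  49.4 507.2] 517.0
top red [359.  43.] 18 [ 762.3 -137.7  435.4] 441.0
top red [394.  50.] 261 [ 722.3 -193.8  449.7] 456.0
top red [328.  58.] 344 [707.7 -70.8 465.7] 485.0
top red [358.  53.] 46 [ 762.9 -137.2  409.5] 418.0
top red [147.  69.] 46 [736.4 246
[... 1844 characters left out ...]
 435.2 191.8] 204.0
scene red [169. 202.] 317 [399.8 378.1 220.7] 232.0
scene red [203. 198.] 17 [466.6 322.8 217.2] 226.0
scene red [442. 210.] 88 [ 557.1 -276.8  344.8] 353.0
scene red [248. 212.] 22 [478.4 184.2 218. ] 228.0
scene red [180. 215.] 19 [372.3 311.1 218.6] 230.0
scene red [224. 233.] 22 [375.5 173.4 218.9] 228.0
scene red [489. 251.] 181 [ 676.9 -359.2  198.9] 209.0
scene red [271. 317.] 1116 [342.7  19.9  57.6] 80.0
scene red [312. 326.] 17 [396.9 -59.5  25.9] 31.0
scene red [386. 350.] 84 [ 393.2 -255.4   61.8] 73.0
scene red [351. 356.] 134 [ 356.  -189.4   37.1] 41.0
scene red [373. 360.] 90 [ 374.2 -235.1   37. ] 42.0
scene red [348. 371.] 152 [ 327.  -200.6   24.8] 89.0
```

```bash
cat > m.py <<'E'
import numpy as np;from h import *
for n in("top","scene"):
    c=np.load(n+"0.npz");W=cloud(c);z=W[...,2];x,y=W[...,0],W[...,1]
    hsv=cv2.cvtColor(c["color"],cv2.COLOR_RGB2HSV)
    for nm,x0,x1,y0,y1,zl,zh in[("spA",430,515,160,345,210,235),("spAtop",430,515,160,345,222,235),("spB",345,410,150,330,210,235),("spBtop",345,410,150,330,222,235),("pipe",535,615,130,340,222,250),("rackpipes",440,640,-150,80,246,260),("roller",540,585,-300,-255,328,365)
       ,("swbody",490,580,-275,-170,230,300),("foot",470,600,-280,-140,205.5,213)]:
        m=(x>x0)&(x<x1)&(y>y0)&(y<y1)&(z>zl)&(z<zh)
        m=cv2.morphologyEx(m.astype(np.uint8),cv2.MORPH_OPEN,np.ones((2,2)))>0
        if m.sum()>3:print(n,nm,*rect(W,m),"meanz",z[m].mean().round(1),"max",z[m].max().round(1))
    # rack pipes: individual top lines
    m=(x>440)&(x<640)&(y>-150)&(y<80)&(z>247)&(z<260)
    nn,lab,st,ce=cv2.connectedComponentsWithStats(m.astype(np.uint8))
    for i in range(1,nn):
        if st[i,4]>100:print(n,"rp",*rect(W,lab==i))
    m=(hsv[...,0]>22)&(hsv[...,0]<34)&(hsv[...,1]>140)&(x>430)&(x<650)&(y>-150)&(y<90)&(z>225)&(z<250)
    nn,lab,st,ce=cv2.connectedComponentsWithStats(m.astype(np.uint8))
    for i in range(1,nn):
        if st[i,4]>8:print(n,"yel",ce[i].round(),np.nanmean(W[lab==i],0).round(1),st[i,4])
E
python3 m.py
python3 - <<'E'
import cv2
a=cv2.imread("pics/top0.png")[130:270,250:470];b=cv2.imread("pics/scene0.png")[180:300,270:480]
a=cv2.resize(a,(480,305),interpolation=3);b=cv2.resize(b,(480,274),interpolation=3)
import numpy as np;cv2.imwrite("pics/crop1.png",np.vstack([a,b]))
E
```

```text
top spA [482.7 250.6] [ 31.  148.6] 1.6919 1070 meanz nan max nan
top spAtop [nan nan] [0. 0.] nan 685 meanz nan max nan
top spB [381.5 238.6] [ 28.5 147.7] 1.6272 1156 meanz nan max nan
top spBtop [381.5 238.4] [ 28.5 148.1] 1.6272 761 meanz 224.4 max 231.0
top pipe [588. 247.] [ 40.4 172.5] 1.2149 1240 meanz nan max nan
top rackpipes [538.4 -46.5] [127.6 173.9] 1.8054 2591 meanz nan max nan
top roller [ 607.  -308.2] [ 21.7 135.4] 2.5352 158 meanz 324.8 max 355.9
top swbody [ 568.5 -253.9] [ 37.1 123.3] 2.1656 815 meanz nan max nan
top foot [ 553.9 -232.7] [69.4 82.8] 0.5643 517 meanz nan max nan
top rp [573.1 -28.9] [ 33.3 159. ] 1.7635 809
top rp [530.4 -37. ] [ 31.7 158.3] 1.7676 856
top rp [487.3 -46. ] [ 32.3 158.6] 1.7629 865
top yel [332. 174.] [609.7 -66.7 238.1] 35
top yel [291. 187.] [591.9  21.  238.2] 37
top yel [357. 233.] [469.1 -94.8 237.9] 48
top yel [313. 247.] [451.4  -6.1 238.4] 45
scene spA [460.9 181.2] [103.9 274. ] 1.1985 528 meanz nan max nan
scene spAtop [491.5 251.5] [ 58.5 148.9] 1.6542 269 meanz 224.2 max 229.3
scene spB [394.4 240.4] [ 55.8 150. ] 1.6176 592 meanz nan max nan
scene spBtop [393.4 239.8] [ 56.3 147.5] 1.5995 325 meanz nan max nan
scene pipe [596.3 227.9] [ 70.4 141.8] 1.2624 479 meanz 234.9 max 247.9
scene rackpipes [511.8 -75.3] [152.8 305. ] 0.7036 859 meanz nan max nan
scene roller [ 642.9 -247.5] [ 23.1 198.9] 0.3169 122 meanz 321.9 max 353.1
scene swbody [ 644.9 -220.5] [ 66.5 231.4] 0.1328 709 meanz 258.7 max 296.9
scene foot [ 528.6 -238.8] [ 62.7 134. ] 0.3695 203 meanz nan max nan
scene rp [570.4 -26.5] [ 31.9 160.7] 1.7785 366
scene rp [519.2  15.6] [29.  58.4] 1.6897 115
scene rp [533.3 -83.1] [36.1 61.5] 1.7761 136
scene rp [473.4   3.1] [34.6 61.3] 1.9121 151
scene yel [305. 235.] [451.   -2.7 237.2] 26
```

View pics/crop1.png

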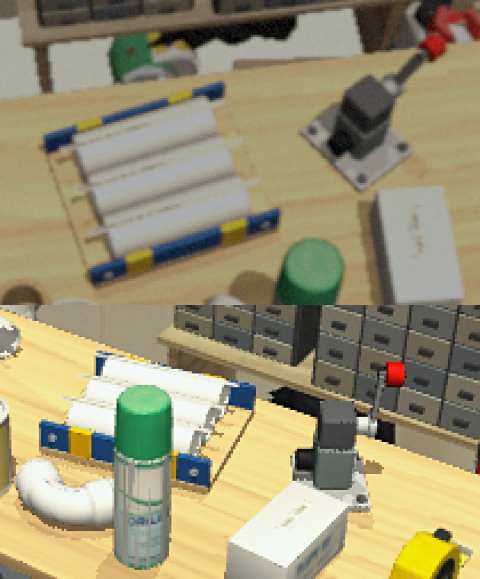

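Top crop: the rack has three pipes, yellow bands on both rails, and the roller up-right of the switch body at crop px (432,48). Rack centre is about (530.5,-36.7), axis angle about 1.766. The switch foot rectangle and the roller agree on switch x at about 0.57 rad.

```bash
cat >> h.py <<'E'
def comp(W,x0,x1,y0,y1,zl,zh):
    "largest connected blob in box; fitted rect after erosion, plus PCA"
    x,y,z=W[...,0],W[...,1],W[...,2]
    m=(np.isfinite(z)&(x>x0)&(x<x1)&(y>y0)&(y<y1)&(z>zl)&(z<zh)).astype(np.uint8)
    n,l,s,_=cv2.connectedComponentsWithStats(m,connectivity=4);i=1+np.argmax(s[1:,4]);p=W[l==i]
    c=p[:,:2].mean(0);w,V=np.linalg.eigh(np.cov((p[:,:2]-c).T));a=np.arctan2(V[1,1],V[0,1])%np.pi
    q=(p[:,:2]-c)@V;lo,hi=np.percentile(q,[1,99],axis=0)
    return (c+V@((lo+hi)/2)).round(1),(hi-lo).round(1)[::-1],round(float(a),4),len(p),np.percentile(p[:,2],95).round(1)
def go(x,y,z,yaw):
    "tool pointing down: yaw turn (about tool z), then shifts in units of 40 mm along tool axes at the NEW yaw"
    from cell import manip
    s=manip.read_state();p=s["eef_pos"];y0=s["eef_rot"][2];d=np.array([x,y,z])-p
    t=-((yaw-y0+np.pi)%(2*np.pi)-np.pi)
    c,n=np.cos(yaw),np.sin(yaw)
    print("turn z total (units of pi)",round(t/np.pi,4),"shift units",np.round([(c*d[0]+n*d[1])/40,(n*d[0]-c*d[1])/40,-d[2]/40],3))
E
python3 - <<'E'
from h import *
W=cloud(np.load("top0.npz"))
for n,b in dict(A=(450,510,160,345,221,232),B=(350,405,150,330,221,232),pipe=(540,610,140,335,228,250),can=(330,450,-200,-80,340,380),carton=(350,480,-310,-180,245,258),roller=(545,590,-300,-255,335,358),foot=(490,610,-300,-170,204.5,212)).items(): print(n,*comp(W,*b))
go(450,245,430,1.62)
E
```

```text
A [477.1 295.6] [58.8 24.9] 1.6752 366 228.0
B [381.4 283.9] [58.4 24.7] 1.5799 409 228.3
pipe [585.4 235.1] [135.3  37.7] 1.2894 1078 243.9
can [ 364.7 -130.1] [44.3 45.2] 2.9367 773 373.4
carton [ 422.7 -250.6] [108.2  59.2] 3.0714 1699 255.1
roller [ 563.2 -274.7] [24.1 22.7] 1.5389 147 354.0
foot [ 547.4 -225.4] [96.6 71.3] 0.9615 601 211.4
turn z total (units of pi) 0.3825 shift units [-7.255  6.581 -5.627]
```

```bash
python3 -m creep '0 0 -.8 0 0 .055; 0 0 -.8 0 0 .055; 0 0 -.8 0 0 .055; 0 0 -.8 0 0 .055; 0 0 -.8 0 0 .055; 0 0 -.8 0 0 .055; 0 0 -.8 0 0 .0525; -.8 .73 0 0 0 0; -.8 .73 0 0 0 0; -.8 .73 0 0 0 0; -.8 .73 0 0 0 0; -.8 .73 0 0 0 0; -.8 .73 0 0 0 0; -.8 .73 0 0 0 0; -.8 .73 0 0 0 0; -.85 .74 0 0 0 0; 0 0 0 0 0 0;0 0 0 0 0 0' 0 20
python3 - <<'E'
from h import *
from cell import manip
c=manip.camera("wrist");np.savez("w1.npz",**c);cv2.imwrite("pics/w1.png",c["color"][:,:,::-1]);W=cloud(c)
print(c["T"].round(3).tolist())
for n,b in dict(A=(440,510,160,345,221,232),B=(340,410,150,330,221,232),Aall=(440,510,160,345,212,232),Ball=(340,410,150,330,212,232),pipe=(540,610,140,335,228,250)).items():
  try: print(n,*comp(W,*b))
  except Exception as e: print(n,e)
E
```

```text
clock: 2.35
eef_pos: [449.9, 245.7, 429.3]
eef_rot: [-3.141, 0.0, 1.62]
wrist_force: [-0.6, 0.5, 0.5]
finger_gap: 94.0
finger_force: 0.0
[[0.999, 0.048, 0.011, 447.296], [0.049, -0.96, -0.275, 325.279], [-0.002, 0.275, -0.961, 608.712], [0.0, 0.0, 0.0, 1.0]]
A [476.2 297.3] [58.6 23.7] 1.6681 1559 227.5
B [381.3 285.8] [58.4 23.8] 1.5804 1563 227.7
Aall [480.6 252.8] [146.5  23.7] 1.6697 3557 227.5
Ball [382.3 241.1] [146.7  23.8] 1.5908 3687 227.7
pipe [586.8 242.4] [124.7  36.8] 1.2829 4764 243.6
```

View pics/w1.png

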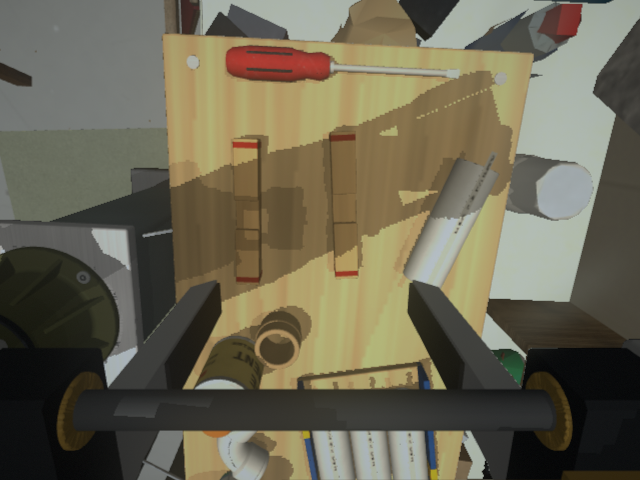

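The wrist view shows spacers at about px (246,210) and (343,205), and the pipe at (450,220) angled about 1.28 rad. All three are well resolved. A is at (480.6,252.6), yaw 1.669.

```bash
python3 -c "
from h import *
go(480.6,252.5,205,1.669)"
```

```text
turn z total (units of pi) -0.0153 shift units [0.086 0.787 5.611]
```

```bash
python3 -m creep '0 0 0 0 0 -.0153; .086 .787 .3 0 0 0; 0 0 .9 0 0 0; 0 0 .9 0 0 0; 0 0 .9 0 0 0; 0 0 .9 0 0 0; 0 0 .7 0 0 0;0 0 .5 0 0 0; 0 0 .3 0 0 0; 0 0 .2 0 0 0; 0 0 0 0 0 0;0 0 0 0 0 0' 0 20; python3 -m creep '0 0 0 0 0 0;0 0 0 0 0 0;0 0 0 0 0 0;0 0 0 0 0 0;0 0 0 0 0 0;0 0 0 0 0 0;0 0 0 0 0 0;0 0 0 0 0 0' 1 20
```

```text
clock: 3.9
eef_pos: [481.3, 252.1, 206.1]
eef_rot: [3.141, -0.0, 1.668]
wrist_force: [-0.2, 0.3, 0.8]
finger_gap: 93.7
finger_force: 0.0
clock: 4.9
eef_pos: [481.1, 251.9, 205.5]
eef_rot: [-3.142, 0.0, 1.668]
wrist_force: [-0.3, -0.2, -0.5]
finger_gap: 23.6
finger_force: 20.0
```

```bash
python3 -m creep '0 0 -.3 0 0 0; 0 0 -.6 0 0 0; 0 0 -.6 0 0 .052; 0 0 -.6 0 0 .052; 0 0 -.6 0 0 .052; 0 0 -.6 0 0 .052; 0 0 -.6 0 0 .052; 0 0 -.5 0 0 .052; 0 0 0 0 0 .052; 0 0 0 0 0 .052; 0 0 0 0 0 .0528; 0 0 0 0 0 0;0 0 0 0 0 0'
python3 - <<'E'
from h import *
from cell import manip
c=manip.camera("wrist");np.savez("w2.npz",**c)
go(539.2,-80.8,390,.195)
E
```

```text
clock: 6.52
eef_pos: [481.0, 251.9, 381.8]
eef_rot: [-3.142, -0.0, 0.199]
wrist_force: [0.5, 0.2, -1.2]
finger_gap: 24.1
finger_force: 20.0
turn z total (units of pi) 0.0011 shift units [-0.185  8.442 -0.207]
```

```bash
python3 -m creep '0 .5 0 0 0 .001; 0 .9 0 0 0 0; 0 .9 0 0 0 0; 0 .9 0 0 0 0; 0 .9 0 0 0 0; 0 .9 0 0 0 0; -.1 .9 -.1 0 0 0; -.085 .9 -.1 0 0 0; 0 .9 0 0 0 0; 0 .742 0 0 0 0; 0 0 0 0 0 0;0 0 0 0 0 0'
python3 - <<'E'
from h import *
from cell import manip
c=manip.camera("wrist");np.savez("w3.npz",**c);cv2.imwrite("pics/w3.png",c["color"][:,:,::-1]);W=cloud(c);x,y,z=np.moveaxis(W,-1,0)
hsv=cv2.cvtColor(c["color"],cv2.COLOR_RGB2HSV)
m=(hsv[...,0]>20)&(hsv[...,0]<34)&(hsv[...,1]>150)&(x>430)&(x<650)&(y>-150)&(y<90)&(z>228)&(z<250)
n,lab,st,ce=cv2.connectedComponentsWithStats(m.astype(np.uint8))
for i in range(1,n):
    if st[i,4]>40:print(ce[i].round(),st[i,4],*rect(W,lab==i),np.nanmean(z[lab==i]).round(1))
m=(x>440)&(x<640)&(y>-150)&(y<80)&(z>247)&(z<256)
n,lab,st,ce=cv2.connectedComponentsWithStats(m.astype(np.uint8))
for i in range(1,n):
    if st[i,4]>300:print("rp",ce[i].round(),*rect(W,lab==i),np.nanpercentile(z[lab==i],95))
go(539.2,-80.8,390,.195)
E
```

```text
clock: 8.07
eef_pos: [538.1, -81.0, 389.6]
eef_rot: [-3.142, -0.0, 0.193]
wrist_force: [0.4, 0.3, 0.2]
finger_gap: 24.0
finger_force: 20.0
[203. 141.] 257 [592.3  22.3] [ 7.2 22.9] 1.7631 257 238.7
[312. 138.] 81 [612.3 -65.8] [ 1.6 22.3] 1.7629 81 238.7
[215. 299.] 201 [452.7  -5.1] [ 8.1 22.9] 1.7984 201 238.3
rp [229. 176.] [568.5   0.8] [ 31.1 103.2] 1.7632 3952 253.8050111565868
rp [233. 228.] [525.6  -7.5] [ 31.  103.2] 1.7631 3532 253.88535119169177
rp [232. 275.] [482.7 -16. ] [ 31.4 103. ] 1.7616 3022 253.90664320116042
turn z total (units of pi) -0.0006 shift units [ 0.024  0.01  -0.009]
```

View pics/w3.png

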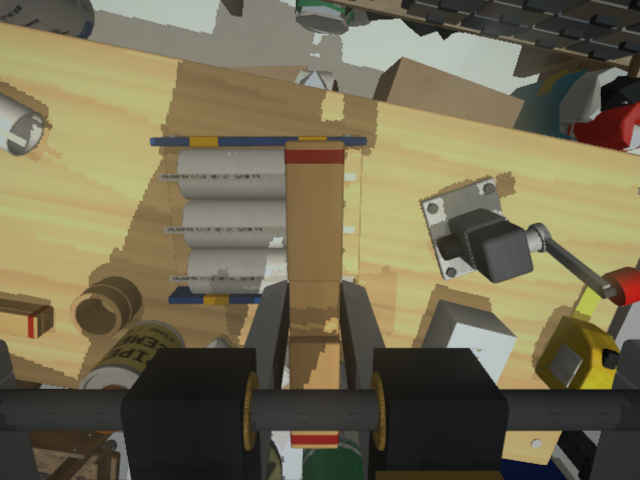

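View: the held spacer runs straight across the rack above the right pair of bands. Its far red end is at px (314,155), and the right bands sit directly below. Refined rack: centre (531.1,-35.6), angle 1.763, so the far mark is (539.7,-79.8).

```bash
python3 -m creep '.02 -.025 .3 0 0 0; 0 0 .6 0 0 0; 0 0 .7 0 0 0; 0 0 .6 0 0 0; 0 0 .5 0 0 0; 0 0 .3 0 0 0; 0 0 .15 0 0 0; 0 0 0 0 0 0; 0 0 0 0 0 0; 0 0 .05 0 0 0; 0 0 .05 0 0 0; 0 0 0 0 0 0;0 0 0 0 0 0'
```

```text
clock: 9.75
eef_pos: [539.0, -79.8, 259.5]
eef_rot: [3.142, -0.0, 0.192]
wrist_force: [-0.8, -0.5, -0.4]
finger_gap: 23.9
finger_force: 20.0
```

```bash
python3 -m creep '0 0 .025 0 0 0; 0 0 0 0 0 0; 0 0 0 0 0 0'; python3 -m creep '0 0 .025 0 0 0; 0 0 0 0 0 0; 0 0 0 0 0 0'
```

```text
clock: 10.12
eef_pos: [539.0, -79.8, 258.4]
eef_rot: [-3.142, 0.0, 0.192]
wrist_force: [1.3, 0.6, -0.7]
finger_gap: 23.7
finger_force: 20.0
clock: 10.5
eef_pos: [539.1, -79.8, 258.0]
eef_rot: [3.141, -0.001, 0.192]
wrist_force: [-2.3, -0.6, 5.1]
finger_gap: 24.0
finger_force: 20.0
```

```bash
python3 -m creep '0 0 0 0 0 0;0 0 0 0 0 0;0 0 0 0 0 0;0 0 0 0 0 0;0 0 0 0 0 0;0 0 -.2 0 0 0; 0 0 -.5 0 0 0; 0 0 -.8 0 0 0; 0 0 -.8 0 0 0; 0 0 -.8 0 0 0; 0 0 -.4 0 0 0; 0 0 0 0 0 0; 0 0 0 0 0 0' 0.4
python3 - <<'E'
from h import *
from cell import manip
for n in("top","wrist"):
  c=manip.camera(n);W=cloud(c)
  for b in((440,640,-120,-45,274,285),(440,640,-120,-45,266,285)):
    try:print(n,*comp(W,*b))
    except Exception as e:print(n,e)
go(382.1,241,390,1.588)
E
```

```text
clock: 12.12
eef_pos: [538.9, -79.8, 396.7]
eef_rot: [-3.141, 0.001, 0.192]
wrist_force: [0.0, 0.5, -0.4]
finger_gap: 56.3
finger_force: 0.0
top attempt to get argmax of an empty sequence
top attempt to get argmax of an empty sequence
wrist [585.5 -71.7] [58.8 23.4] 0.2012 2475 280.1
wrist [541.9 -80.2] [146.4  23.6] 0.1941 5499 280.0
turn z total (units of pi) -0.4443 shift units [ 8.086 -3.781  0.166]
```

Measured with the same camera, the spacer sits about 1.7 mm too far along its length relative to the middle pipe. I'll nudge it now.

```bash
python3 -m creep '0 0 .3 0 0 0; 0 0 .7 0 0 0; 0 0 .8 0 0 0; 0 0 .8 0 0 0; 0 0 .5 0 0 0; 0 0 .25 0 0 0; 0 0 .1 0 0 0; 0 0 0 0 0 0; 0 0 0 0 0 0'; python3 -m creep '0 0 0 0 0 0;0 0 0 0 0 0;0 0 0 0 0 0;0 0 0 0 0 0;0 0 0 0 0 0; 0 0 -.04 0 0 0; 0 0 0 0 0 0; -.043 0 0 0 0 0; 0 0 0 0 0 0; 0 0 .045 0 0 0; 0 0 0 0 0 0;0 0 0 0 0 0' 1 20
```

```text
clock: 13.35
eef_pos: [539.2, -79.8, 260.1]
eef_rot: [3.141, -0.001, 0.192]
wrist_force: [0.4, -0.8, -0.0]
finger_gap: 56.0
finger_force: 0.0
clock: 14.85
eef_pos: [537.4, -80.2, 259.5]
eef_rot: [3.141, -0.0, 0.192]
wrist_force: [-0.2, -0.7, 3.4]
finger_gap: 23.8
finger_force: 20.0
```

```bash
python3 -m creep '0 0 0 0 0 0;0 0 0 0 0 0;0 0 0 0 0 0;0 0 0 0 0 0;0 0 0 0 0 0;0 0 -.2 0 0 0; 0 0 -.5 0 0 0; 0 0 -.8 0 0 0; 0 0 -.8 0 0 0; 0 0 -.8 0 0 0; 0 0 -.4 0 0 0; 0 0 0 0 0 0; 0 0 0 0 0 0' 0.4
python3 - <<'E'
from h import *
from cell import manip
c=manip.camera("wrist");W=cloud(c);np.savez("w4.npz",**c)
for b in((440,640,-120,-45,274,285),(440,640,-120,-45,266,285),(506,560,-50,60,247,256),(555,590,-50,60,247,256)): print(*comp(W,*b))
go(382.1,241,390,1.588)
E
```

```text
clock: 16.48
eef_pos: [537.2, -80.1, 398.5]
eef_rot: [-3.141, 0.001, 0.192]
wrist_force: [-0.3, -0.1, 0.6]
finger_gap: 56.4
finger_force: 0.0
[583.7 -72.1] [59.2 23.5] 0.1958 2455 280.1
[540.2 -80.6] [146.5  23.5] 0.1934 5428 280.0
[525.   -5.8] [89.6 28.9] 1.7801 3045 253.9
[569.4  -1. ] [97.5 27.8] 1.7329 3495 253.8
turn z total (units of pi) -0.4443 shift units [ 8.093 -3.738  0.209]
```

```bash
python3 -m creep '0 0 0 0 0 -.0555;0 0 0 0 0 -.0555;0 0 0 0 0 -.0555;0 0 0 0 0 -.0555;0 0 0 0 0 -.0555;0 0 0 0 0 -.0555;0 0 0 0 0 -.0555;0 0 0 0 0 -.0558; .5 -.23 0 0 0 0; .85 -.4 0 0 0 0; .85 -.4 0 0 0 0; .85 -.4 0 0 0 0; .85 -.4 0 0 0 0; .85 -.4 0 0 0 0; .85 -.4 0 0 0 0; .85 -.4 0 0 0 0; .85 -.4 0 0 0 0; .79 -.308 0 0 0 0; 0 0 0 0 0 0;0 0 0 0 0 0' 0
python3 - <<'E'
from h import *
from cell import manip
c=manip.camera("wrist");W=cloud(c)
print(*comp(W,340,420,150,330,221,232));print(*comp(W,340,420,150,330,212,232))
go(382.1,240.7,205.3,1.588)
E
```

```text
clock: 19.02
eef_pos: [381.8, 240.7, 399.1]
eef_rot: [-3.141, 0.0, 1.587]
wrist_force: [-0.9, -0.2, 0.4]
finger_gap: 94.0
finger_force: 0.0
[381. 286.] [59.4 23. ] 1.5932 1782 227.5
[382.1 241.4] [147.   23.3] 1.5924 4029 227.5
turn z total (units of pi) -0.0005 shift units [0.007 0.    4.846]
```

```bash
python3 -m creep '0 0 .5 0 0 -.0015; 0 0 .9 0 0 0; 0 0 .9 0 0 0; 0 0 .9 0 0 0; 0 0 .7 0 0 0; 0 0 .5 0 0 0; 0 0 .3 0 0 0; 0 0 .15 0 0 0; 0 0 0 0 0 0;0 0 0 0 0 0'; python3 -m creep '0 0 0 0 0 0;0 0 0 0 0 0;0 0 0 0 0 0;0 0 0 0 0 0;0 0 0 0 0 0;0 0 0 0 0 0;0 0 0 0 0 0;0 0 0 0 0 0' 1 20
```

```text
clock: 20.32
eef_pos: [382.5, 240.9, 205.8]
eef_rot: [3.141, -0.0, 1.593]
wrist_force: [-0.5, -0.5, -0.3]
finger_gap: 94.0
finger_force: 0.0
clock: 21.32
eef_pos: [382.2, 240.8, 205.2]
eef_rot: [-3.142, 0.0, 1.593]
wrist_force: [-1.0, 0.5, -0.4]
finger_gap: 23.7
finger_force: 20.0
```

```bash
python3 -m creep '0 0 -.3 0 0 0; 0 0 -.6 0 0 0; 0 0 -.6 0 0 .055; 0 0 -.6 0 0 .055; 0 0 -.6 0 0 .055; 0 0 -.6 0 0 .055; 0 0 -.6 0 0 .055; 0 0 -.5 0 0 .055; 0 0 0 0 0 .055; 0 0 0 0 0 .061; 0 0 0 0 0 0;0 0 0 0 0 0'; python3 -c "
from h import *
go(520.2,8.2,390,.192)"
```

```text
clock: 22.82
eef_pos: [382.2, 240.8, 381.6]
eef_rot: [-3.142, -0.0, 0.2]
wrist_force: [-0.7, -0.1, -0.5]
finger_gap: 24.1
finger_force: 20.0
turn z total (units of pi) 0.0026 shift units [ 2.278  6.367 -0.21 ]
```

```bash
python3 -m creep '.2 .5 -.1 0 0 .0026; .3 .85 -.1 0 0 0; .3 .85 0 0 0 0; .3 .85 0 0 0 0; .3 .85 0 0 0 0; .3 .85 0 0 0 0; .3 .85 0 0 0 0; .278 .767 0 0 0 0; 0 0 0 0 0 0;0 0 0 0 0 0'; python3 -c "
from h import *
go(520.2,8.2,259.5,.192)"
```

```text
clock: 24.08
eef_pos: [519.2, 8.1, 389.3]
eef_rot: [-3.141, 0.0, 0.189]
wrist_force: [0.0, -0.7, -1.0]
finger_gap: 24.1
finger_force: 20.0
turn z total (units of pi) -0.0009 shift units [2.500e-02 2.000e-03 3.245e+00]
```

```bash
python3 -m creep '.01 0 .3 0 0 -.001; 0 0 .6 0 0 0; 0 0 .7 0 0 0; 0 0 .6 0 0 0; 0 0 .5 0 0 0; 0 0 .3 0 0 0; 0 0 .15 0 0 0; 0 0 .08 0 0 0; 0 0 0 0 0 0; 0 0 0 0 0 0; 0 0 .025 0 0 0; 0 0 0 0 0 0; 0 0 0 0 0 0'
```

```text
clock: 25.7
eef_pos: [519.8, 7.8, 259.1]
eef_rot: [3.142, -0.0, 0.191]
wrist_force: [-0.5, -0.0, -1.4]
finger_gap: 23.9
finger_force: 20.0
```

```bash
python3 -m creep '0 0 .03 0 0 0; 0 0 0 0 0 0; 0 0 .015 0 0 0; 0 0 0 0 0 0; 0 0 0 0 0 0'; python3 -m creep '0 0 0 0 0 0;0 0 0 0 0 0;0 0 0 0 0 0;0 0 0 0 0 0;0 0 0 0 0 0;0 0 -.2 0 0 0; 0 0 -.5 0 0 0; 0 0 -.8 0 0 0; 0 0 -.8 0 0 0; 0 0 -.8 0 0 0; 0 0 -.4 0 0 0; 0 0 0 0 0 0; 0 0 0 0 0 0' 0.4
python3 - <<'E'
from h import *
from cell import manip
c=manip.camera("wrist");W=cloud(c);np.savez("w5.npz",**c);cv2.imwrite("pics/w5.png",c["color"][:,:,::-1])
for b in((440,640,-30,60,274,285),(440,640,-30,60,266,285),(440,640,-120,-45,266,285)): print(*comp(W,*b))
go(586.5,240,400,1.283)
E
```

```text
clock: 26.32
eef_pos: [519.8, 7.8, 257.8]
eef_rot: [3.141, -0.001, 0.191]
wrist_force: [-2.8, -0.3, 4.9]
finger_gap: 24.1
finger_force: 20.0
clock: 27.95
eef_pos: [519.7, 7.8, 396.5]
eef_rot: [-3.141, 0.001, 0.191]
wrist_force: [-0.3, -0.6, -0.1]
finger_gap: 56.4
finger_force: 0.0
[565.7  15.7] [58.8 23.5] 0.1943 2469 280.0
[521.8   7.3] [146.7  23.6] 0.1913 5495 280.0
[540.5 -80. ] [145.9  24.1] 0.2033 5939 280.1
turn z total (units of pi) -0.3477 shift units [ 6.041 -0.045 -0.089]
```

View pics/w5.png

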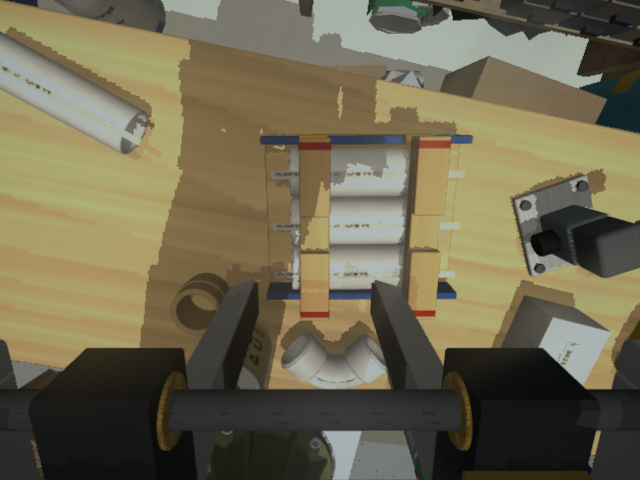

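Both spacers lie straight across at the bands: px (314,225) and (427,225), notches lined up. Within about 1 mm. Now the pipe.

```bash
python3 -m creep '0 0 0 0 0 -.05;0 0 0 0 0 -.05;0 0 0 0 0 -.05;0 0 0 0 0 -.05;0 0 0 0 0 -.05;0 0 0 0 0 -.05;0 0 0 0 0 -.0477; .5 0 0 0 0 0; .8 0 0 0 0 0; .8 0 0 0 0 0; .8 0 0 0 0 0; .8 0 0 0 0 0; .8 0 0 0 0 0; .8 0 0 0 0 0; .7 -.045 0 0 0 0; 0 0 0 0 0 0;0 0 0 0 0 0' 0
python3 - <<'E'
from h import *
from cell import manip
c=manip.camera("wrist");W=cloud(c);np.savez("w6.npz",**c)
for b in((530,640,140,335,225,250),(530,640,140,335,236,250)): print(*comp(W,*b))
x,y,z=np.moveaxis(W,-1,0);m=(x>530)&(x<640)&(y>140)&(y<335)&(z>230)&(z<250)
print(*rect(W,m))
go(586.5,240,206,1.283)
E
```

```text
clock: 30.12
eef_pos: [586.0, 238.5, 396.9]
eef_rot: [-3.141, 0.0, 1.282]
wrist_force: [-0.2, -0.1, 0.5]
finger_gap: 93.9
finger_force: 0.0
[589.2 241.5] [141.9  40.7] 1.2536 6628 243.8
[589.1 241.1] [146.   30.9] 1.2526 5182 243.9
[588.4 239.6] [ 40.1 159. ] 1.2529 6281
turn z total (units of pi) -0.0005 shift units [ 4.800e-02 -2.000e-03  4.781e+00]
```

```bash
python3 -m creep '0 0 .3 0 0 .009; 0 -.05 .9 0 0 0; 0 0 .9 0 0 0; 0 0 .9 0 0 0; 0 0 .7 0 0 0; 0 0 .5 0 0 0; 0 0 .3 0 0 0; 0 0 .2 0 0 0; 0 0 .08 0 0 0; 0 0 0 0 0 0'; python3 -c "
from h import *
go(588,238.2,205.5,1.253)"
```

```text
clock: 31.42
eef_pos: [584.3, 239.1, 206.3]
eef_rot: [3.141, -0.0, 1.255]
wrist_force: [-0.4, 0.2, -0.2]
finger_gap: 94.1
finger_force: 0.0
turn z total (units of pi) 0.0005 shift units [0.008 0.094 0.021]
```

```bash
python3 -m creep '0 .094 0 0 0 0; 0 0 0 0 0 0;0 0 0 0 0 0'; python3 -m creep '0 0 0 0 0 0;0 0 0 0 0 0;0 0 0 0 0 0;0 0 0 0 0 0;0 0 0 0 0 0;0 0 0 0 0 0;0 0 0 0 0 0' 1 20;python3 -m creep '0 0 -.2 0 0 0; 0 0 -.5 0 0 0; 0 0 -.7 0 0 -.055; 0 0 -.7 0 0 -.055; 0 0 -.7 0 0 -.0524; 0 0 -.7 0 0 0; 0 0 -.5 0 0 0; 0 0 0 0 0 0;0 0 0 0 0 0'
python3 - <<'E'
from h import *
from cell import manip
c=manip.camera("wrist");np.savez("w7.npz",**c)
go(529.5,-35.9,360,1.763)
E
```

```text
clock: 31.8
eef_pos: [587.9, 237.9, 206.1]
eef_rot: [3.141, -0.0, 1.255]
wrist_force: [0.2, 0.4, -0.1]
finger_gap: 93.8
finger_force: 0.0
clock: 32.67
eef_pos: [587.8, 237.9, 206.0]
eef_rot: [-3.142, 0.0, 1.255]
wrist_force: [-0.1, -0.6, 0.3]
finger_gap: 42.0
finger_force: 20.0
clock: 33.8
eef_pos: [587.7, 237.8, 365.0]
eef_rot: [-3.14, 0.0, 1.765]
wrist_force: [0.2, -0.1, -0.7]
finger_gap: 42.3
finger_force: 20.0
turn z total (units of pi) 0.0007 shift units [-6.44  -2.735  0.122]
```

```bash
python3 -m creep '-.4 -.17 0 0 0 0; -.8 -.34 0 0 0 0; -.8 -.34 0 0 0 0; -.8 -.34 0 0 0 0; -.8 -.34 0 0 0 0; -.8 -.34 0 0 0 0; -.8 -.34 0 0 0 0; -.8 -.34 0 0 0 0; -.44 -.185 0 0 0 0; 0 0 0 0 0 0;0 0 0 0 0 0'; python3 -c "
from h import *
go(529.5,-35.9,283,1.763)"
```

```text
clock: 35.22
eef_pos: [530.3, -35.4, 366.0]
eef_rot: [-3.142, -0.0, 1.765]
wrist_force: [0.5, 0.4, -0.4]
finger_gap: 42.0
finger_force: 20.0
turn z total (units of pi) 0.0008 shift units [-0.01  -0.021  2.074]
```

```bash
python3 -m creep '-.01 -.02 .3 0 0 0; 0 0 .5 0 0 0; 0 0 .5 0 0 0; 0 0 .4 0 0 0; 0 0 .25 0 0 0; 0 0 .1 0 0 0; 0 0 0 0 0 0; 0 0 .05 0 0 0; 0 0 0 0 0 0; 0 0 0 0 0 0'; python3 -m creep '0 0 .04 0 0 0; 0 0 0 0 0 0; 0 0 0 0 0 0'
```

```text
clock: 36.48
eef_pos: [529.5, -36.5, 282.2]
eef_rot: [3.141, 0.0, 1.765]
wrist_force: [0.0, 0.5, -0.2]
finger_gap: 41.9
finger_force: 20.0
clock: 36.85
eef_pos: [529.5, -36.5, 280.5]
eef_rot: [-3.142, 0.0, 1.765]
wrist_force: [-0.0, -0.1, -1.6]
finger_gap: 41.9
finger_force: 20.0
```

```bash
python3 -m creep '0 0 .03 0 0 0; 0 0 0 0 0 0; 0 0 0 0 0 0';  python3 -m creep '0 0 .02 0 0 0; 0 0 0 0 0 0; 0 0 0 0 0 0'
```

```text
clock: 37.22
eef_pos: [529.5, -36.5, 279.2]
eef_rot: [-3.142, -0.0, 1.765]
wrist_force: [-0.7, -0.0, -0.6]
finger_gap: 42.4
finger_force: 20.0
clock: 37.6
eef_pos: [529.6, -36.5, 278.6]
eef_rot: [3.141, 0.0, 1.765]
wrist_force: [0.0, 0.3, 2.0]
finger_gap: 41.9
finger_force: 20.0
```

```bash
python3 -m creep '0 0 0 0 0 0;0 0 0 0 0 0;0 0 0 0 0 0;0 0 0 0 0 0;0 0 0 0 0 0;0 0 -.2 0 0 0; 0 0 -.5 0 0 0; 0 0 -.8 0 0 0; 0 0 -.8 0 0 0; 0 0 -.8 0 0 0; 0 0 -.6 0 0 0; 0 0 0 0 0 0; 0 0 0 0 0 0' 0.2
python3 - <<'E'
from h import *
from cell import manip
c=manip.camera("wrist");W=cloud(c);np.savez("w8.npz",**c);cv2.imwrite("pics/w8.png",c["color"][:,:,::-1])
x,y,z=np.moveaxis(W,-1,0)
for lo in(300,306,311):
  m=(x>450)&(x<610)&(y>-150)&(y<80)&(z>lo)&(z<320);print(*rect(W,m),np.nanpercentile(z[m],95))
for b in((440,640,-30,60,274,285),(440,640,-120,-45,274,285),):print(*comp(W,*b))
t=manip.camera("top");W=cloud(t);np.savez("t8.npz",**t)
x,y,z=np.moveaxis(W,-1,0);m=(x>450)&(x<610)&(y>-150)&(y<80)&(z>304)&(z<320);print(m.sum(),m.sum()>3 and rect(W,m))
E
```

```text
clock: 39.22
eef_pos: [529.4, -36.5, 425.4]
eef_rot: [-3.14, -0.0, 1.765]
wrist_force: [-0.1, 0.7, -0.2]
finger_gap: 75.1
finger_force: 0.0
[530.6 -35.7] [ 41.1 160.1] 1.7758 8269 315.97854269026357
[530.4 -35.7] [ 36.3 160.1] 1.7735 7288 316.03859325579975
[530.8 -35.6] [ 28.6 160.1] 1.7702 5419 316.1980122169189
[473.9  -1.9] [51.3 23.5] 0.1842 1825 280.2
[587.3 -70.7] [51.1 24.7] 0.2419 1501 280.0
0 False
```

View pics/w8.png

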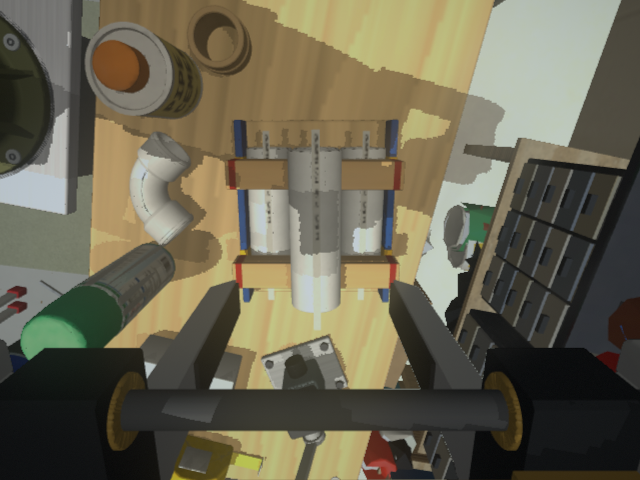

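The pipe lies in both notches, centred at (530.6,-35.7), top at 316 as expected, in line with the pipes below. Now I'll locate the roller precisely from the stored frames.

Run:
```python
from h import *
from scipy.optimize import least_squares
def red(c,W):
    h=cv2.cvtColor(c["color"],cv2.COLOR_RGB2HSV);x,y,z=np.moveaxis(W,-1,0)
    m=((h[...,0]<6)|(h[...,0]>174))&(h[...,1]>140)&(x>530)&(x<600)&(y>-310)&(y<-240)&(z>325)&(z<360);return W[m]
for n in("top0","scene0","w3","w8"):
    c=np.load(n+".npz");W=cloud(c)
    p=red(c,W)
    if len(p)>5:print(n,"roller",len(p),p.min(0).round(1),p.max(0).round(1),p.mean(0).round(1))
    x,y,z=np.moveaxis(W,-1,0);m=(x>485)&(x<625)&(y>-310)&(y<-150)&(z>205.5)&(z<210.5)
    if m.sum()>30:
        k=cv2.morphologyEx(m.astype(np.uint8),cv2.MORPH_OPEN,np.ones((3,3)));print(n,"foot",*rect(W,k>0))
    m=(x>500)&(x<600)&(y>-290)&(y<-180)&(z>284)&(z<292)
    if m.sum()>30:print(n,"head",*rect(W,cv2.morphologyEx(m.astype(np.uint8),cv2.MORPH_OPEN,np.ones((3,3)))>0))
```

```text
top0 roller 87 [ 551.3 -285.4  338.7] [ 574.8 -266.4  355.9] [ 560.9 -275.9  349.9]
top0 foot [ 533.6 -228.4] [61.8 77.1] 1.3907 171
top0 head [ 554.9 -230. ] [33.6 37.6] 0.5989 248
scene0 roller 88 [ 547.9 -286.3  330.6] [ 570.5 -263.   353.4] [ 557.1 -276.8  344.8]
scene0 foot [ 546.8 -241.4] [66.7 71.8] 2.3698 113
scene0 head [ 559.  -235.3] [37.1 50.8] 2.1733 163
w3 roller 506 [ 552.2 -279.7  345.4] [ 575.  -264.9  354.8] [ 564.3 -272.   351.1]
w3 foot [ 555.9 -229.5] [70.4 84.9] 0.5452 2634
w3 head [ 560.5 -236.6] [38.1 52.3] 2.1047 2207
w8 foot [ 555.9 -228.4] [69.6 85.1] 0.5331 1745
w8 head [ 559.2 -249.2] [24.5 26.2] 0.2922 228
```

Foot fits exactly (85x70) with centre (555.9,-229) and angle 0.54. The roller is at about (561.5,-272.5), and the push direction is (0.858,0.514).

```bash
python3 -m creep '0 0 0 0 0 .0557;0 0 0 0 0 .0557;0 0 0 0 0 .0557;0 0 0 0 0 .0557;0 0 0 0 0 .0557;0 0 0 0 0 .0557;0 0 0 0 0 .0557; 0 0 0 0 0 0' 1 20;  python3 -c "
from h import *
go(526.5,-293.5,425,.54)"
```

```text
clock: 40.33
eef_pos: [529.4, -36.5, 425.8]
eef_rot: [-3.141, 0.001, 0.541]
wrist_force: [-0.2, 0.1, 0.9]
finger_gap: 0.9
finger_force: 0.0
turn z total (units of pi) 0.0004 shift units [-3.366  5.472  0.02 ]
```

```bash
python3 -m creep '-.3 .5 0 0 0 0; -.45 .75 0 0 0 0; -.45 .75 0 0 0 0; -.45 .75 0 0 0 0; -.45 .75 0 0 0 0; -.45 .75 0 0 0 0; -.45 .75 0 0 0 0; -.366 .472 0 0 0 0; 0 0 0 0 0 0;0 0 0 0 0 0'
python3 - <<'E'
from h import *
from cell import manip
c=manip.camera("wrist");W=cloud(c);np.savez("w9.npz",**c);cv2.imwrite("pics/w9.png",c["color"][:,:,::-1])
h=cv2.cvtColor(c["color"],cv2.COLOR_RGB2HSV);x,y,z=np.moveaxis(W,-1,0)
m=((h[...,0]<6)|(h[...,0]>174))&(h[...,1]>140)&(x>530)&(x<600)&(y>-310)&(y<-240)&(z>325)&(z<360);p=W[m]
print(len(p),p.min(0),p.max(0));q=np.c_[p[:,0]*np.cos(.54)+p[:,1]*np.sin(.54),-p[:,0]*np.sin(.54)+p[:,1]*np.cos(.54),p[:,2]]
print("switch axes lo/hi",np.percentile(q,[2,98],axis=0).round(1))
s=manip.read_state()["eef_pos"];print("tcp in axes",s[0]*np.cos(.54)+s[1]*np.sin(.54),-s[0]*np.sin(.54)+s[1]*np.cos(.54),s)
E
```

```text
clock: 41.58
eef_pos: [526.7, -292.7, 426.6]
eef_rot: [3.142, -0.0, 0.542]
wrist_force: [1.3, 1.0, -0.2]
finger_gap: 0.4
finger_force: 0.0Traceback (most recent call last):
  File "<stdin>", line 6, in <module>
    return umr_minimum(a, axis, None, out, keepdims, initial, where)
ValueError: zero-size array to reduction operation minimum which has no identity
```

View pics/w9.png

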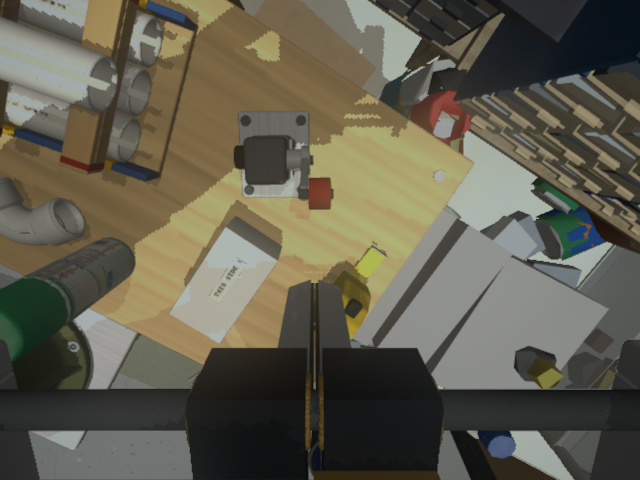

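The view shows the roller at px (319,193), straight ahead (tool +x) of the closed fingertips at (315,285), with the foot aligned to the image axes.

Run:
```python
from h import *
W=cloud(np.load("w9.npz"));p=W[178:210,309:330].reshape(-1,3);p=p[(p[:,2]>325)&(p[:,2]<365)]
a=.54;q=np.c_[p[:,0]*np.cos(a)+p[:,1]*np.sin(a),-p[:,0]*np.sin(a)+p[:,1]*np.cos(a),p[:,2]]
print(len(p),np.percentile(q,[2,50,98],axis=0).round(1))
s=[526.7,-292.7];print("tcp",s[0]*np.cos(a)+s[1]*np.sin(a),-s[0]*np.sin(a)+s[1]*np.cos(a))
```

```text
670 [[ 331.  -532.5  343.1]
 [ 342.8 -525.8  351.4]
 [ 351.7 -519.2  353.8]]
tcp 301.26755771746 -521.8467578388861
```

```bash
python3 -m creep '0 .1 .3 0 0 0; 0 0 .7 0 0 0; 0 0 .7 0 0 0; 0 0 .5 0 0 0; 0 0 .2 0 0 0; 0 0 .065 0 0 0; 0 0 0 0 0 0; .2 0 0 0 0 0; .2 0 0 0 0 0; 0 0 0 0 0 0;0 0 0 0 0 0'; python3 -m creep '.1 0 0 0 0 0;0 0 0 0 0 0;0 0 0 0 0 0'; python3 -m creep '.1 0 0 0 0 0;0 0 0 0 0 0;0 0 0 0 0 0';python3 -m creep '.1 0 0 0 0 0;0 0 0 0 0 0;0 0 0 0 0 0'
```

```text
clock: 43.0
eef_pos: [542.4, -288.6, 327.8]
eef_rot: [-3.142, 0.0, 0.54]
wrist_force: [-0.1, -0.3, 0.9]
finger_gap: 0.4
finger_force: 0.0
clock: 43.38
eef_pos: [545.7, -286.8, 327.9]
eef_rot: [3.142, 0.0, 0.54]
wrist_force: [-2.0, -0.9, 1.3]
finger_gap: 0.8
finger_force: 0.9
clock: 43.75
eef_pos: [549.2, -284.6, 328.0]
eef_rot: [3.141, -0.0, 0.54]
wrist_force: [-2.0, -1.2, 1.8]
finger_gap: 0.4
finger_force: 1.3
clock: 44.12
eef_pos: [552.7, -282.5, 327.8]
eef_rot: [-3.141, -0.0, 0.54]
wrist_force: [-1.7, -1.9, 1.8]
finger_gap: 0.7
finger_force: 1.3
```

```bash
python3 -m creep '.2 0 0 0 0 0;.2 0 0 0 0 0;.2 0 0 0 0 0;.15 0 0 0 0 0;.1 0 0 0 0 0;.05 0 0 0 0 0;.04 0 0 0 0 0;0 0 0 0 0 0;0 0 0 0 0 0'
python3 - <<'E'
from h import *
from cell import manip
c=manip.camera("wrist");np.savez("w10.npz",**c);W=cloud(c);s=manip.read_state()["eef_pos"]
x,y,z=np.moveaxis(W,-1,0);a=.54;sx=x*np.cos(a)+y*np.sin(a);sy=-x*np.sin(a)+y*np.cos(a)
print("tcp sx",s[0]*np.cos(a)+s[1]*np.sin(a))
col=c["color"].astype(int)
m=(sx>345)&(sx<420)&(sy>-545)&(sy<-505)&(z>325)&(z<360)&(col[...,0]>1.8*col[...,1])
print(m.sum(),np.percentile(sx[m],[2,50,98]) if m.sum() else 0, np.percentile(z[m],98) if m.sum() else 0)
E
```

```text
clock: 45.25
eef_pos: [584.6, -263.2, 327.0]
eef_rot: [-3.14, 0.001, 0.54]
wrist_force: [-4.7, -3.5, -4.9]
finger_gap: 0.6
finger_force: 2.8
tcp sx 366.0616972620488
1448 [379.50216985 390.17253232 397.32495543] 350.2534262114883
```

```bash
python3 -m creep '.04 0 0 0 0 0;0 0 0 0 0 0;-.2 0 0 0 0 0;-.3 0 0 0 0 0;-.4 0 0 0 0 0;-.4 0 0 0 0 0;-.4 0 0 0 0 0;-.3 0 0 0 0 0;-.2 0 0 0 0 0; 0 0 -.4 0 0 0; 0 0 -.8 0 0 0; 0 0 -.8 0 0 0; 0 0 -.6 0 0 0; 0 0 0 0 0 0;0 0 0 0 0 0'
python3 - <<'E'
from h import *
from cell import manip
c=manip.camera("wrist");W=cloud(c)
x,y,z=np.moveaxis(W,-1,0);a=.54;sx=x*np.cos(a)+y*np.sin(a);sy=-x*np.sin(a)+y*np.cos(a);col=c["color"].astype(int)
m=(sx>325)&(sx<420)&(sy>-545)&(sy<-505)&(z>325)&(z<360)&(col[...,0]>1.8*col[...,1])
print(m.sum(),np.percentile(sx[m],[2,50,98]))
for n in("top","scene"):
  c=manip.camera(n);cv2.imwrite(f"pics/{n}9.png",c["color"][:,:,::-1]);W=cloud(c)
  x,y,z=np.moveaxis(W,-1,0);m=(x>450)&(x<610)&(y>-150)&(y<80)&(z>304)&(z<320);print(m.sum(),m.sum()>3 and rect(W,m))
E
```

```text
clock: 47.18
eef_pos: [510.9, -307.4, 430.9]
eef_rot: [-3.14, 0.0, 0.54]
wrist_force: [0.2, 0.3, 0.1]
finger_gap: 0.2
finger_force: 0.0
604 [334.31147266 342.99969485 351.45418252]
1209 (array([529.7, -37. ]), array([ 39., 160.]), 1.7797, 1209)
548 (array([524.3, -35.3]), array([ 37.3, 158.2]), 1.7389, 548)
```

View pics/scene9.png

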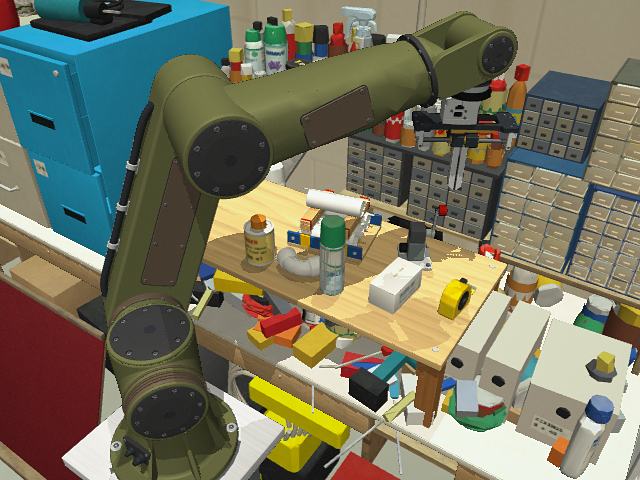

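The final view shows the pipe lying on the spacers at px (337,203) and the roller back at rest at (442,210). The bystanders are in place and the gripper is clear.

```bash
python3 -c "
from cell import manip
print(manip.sign_off())"
```

```text
the job is handed in; nothing more can be done
None
```

I handed the job in at about 47 s of the 72 s allowed: both spacers lie at the marks to within about 1 mm and the pipe rests in their notches, centred to about 1 mm; I then pushed the switch lever to about 0.67 rad (camera estimate, past its 0.6 click and well short of the stop), it sprang back to rest, and nothing else on the board appears to have moved.

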